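# Empty the deburring drum into the catch cup

## Task

The four kingpin nuts in the orange tumbling drum are finished: first stand the catch cup upright, fully home in the black dished seat under the drum and let go of it, then turn the drum by its crank until the port faces straight down and all four nuts have dropped into the cup. Leave the drum port-down and the cup in its seat, and leave the truck, the wheels and the pivot cup where they are.

Things in the scene. Friction and masses are not known exactly. Their poses are not given: they have to be found in the camera images.
- cradle: Fixed grey steel cradle holding the drum. Origin: centre of the underside of its base plate (170 x 180 x 8 mm), on the bench. z up; y parallel to the drum's axle; its front (-x) is open and faces roughly towards the robot. Two upright plates, 50 mm in x, 8 mm thick, 272 mm high, at y = +-80 mm (152 mm clear between).
- rail (a point): Middle of the cradle's yellow front guard rail (10 mm thick bar along y, y = +-80 mm, at x = -104 mm, 268 mm above the bench; two like bars along x join it to the uprights). Under it and the drum, a gripper can set the cup in the seat only with the tool leaning back to the front (-x), 25 to 45 degrees from vertical.
- seat (a point): Where the centre of the cup's foot is when fully home in the seat: 13 mm above the bench at x = y = 0 of the cradle, straight under the drum; axes as the cradle's. The seat is a black 12-sided conical dish matching the cup's tapered foot; rim 30 mm above the bench, 28 mm inner radius. The foot centres itself if let down within about 8 mm.
- axle (a point): Centre of the drum on its axle, 200 mm above the bench over the seat; axes as the cradle's. The drum is orange, 58 mm in outer radius, 96 mm long (y = +-48 mm), lowest point 142 mm above the bench; its side port is a 90 degree gap in the shell, 84 mm long.
- drum (a joint): Angle of the drum about the cradle's y axis (rad). 0: port straight up; pi: straight down. It grows as the port goes from up over the back (+x) to down and the crank grip goes from the front (-x) over the top to the back. Stops at -0.6 and 3.75. Friction (0.12 N m, 2 to 3 N at the grip) keeps it where it is left.
- crank_grip (a point): On the axis of the crank's black grip, a free-spinning sleeve 16 mm thick along the cradle's y, at y = -102 to -154 mm; crank arm at y = -93 to -100 mm. Turns with the drum: in the cradle frame this point is at x = -55 mm*cos(q), y = -132 mm, z = 200 mm + 55 mm*sin(q), q = joint drum. Can be pinched from above.
- cup: Loose yellow plastic catch cup, 70 to 120 g, open at the top, wall 3.5 mm. Origin: centre of its foot's underside; z up. Outer radius 16 mm at the foot, 31 mm at 21 mm up, 56 mm at 42 mm, 60 mm at the rim, 76 mm up. A red finger tab stands out to its own -x. Starts upright on the bench, to the left (+y) of the cradle, tab roughly towards the robot.
- tab (a point): Grasp point in the cup's red tab: cup frame (-82, 0, 60) mm; axes as the cup's. The tab is an upright plate 10 mm thick in the cup's y, x from -56 to -96 mm, z from 44 to 76 mm. For seating, the tab should point to the cradle's front (-x).
- nut0: One of four alike chrome hexagon kingpin nuts, 17 mm over corners, 10 mm high, 12 g, loose in the drum. Origin: centre of its underside.
- nut1: One of four alike chrome hexagon kingpin nuts, 17 mm over corners, 10 mm high, 12 g, loose in the drum. Origin: centre of its underside.
- nut2: One of four alike chrome hexagon kingpin nuts, 17 mm over corners, 10 mm high, 12 g, loose in the drum. Origin: centre of its underside.
- nut3: One of four alike chrome hexagon kingpin nuts, 17 mm over corners, 10 mm high, 12 g, loose in the drum. Origin: centre of its underside.
- truck: Bystander: bare aluminium skateboard truck, axle 200 mm long along its x, 57 mm high. Origin: centre of its underside. Stands right (-y) of the cradle.
- wheel0: Bystander: sky-blue skateboard wheel lying flat, 52 mm in diameter, 32 mm high. Origin: centre of its underside.
- wheel1: Bystander: sky-blue skateboard wheel lying flat, 52 mm in diameter, 32 mm high. Origin: centre of its underside.
- wheel2: Bystander: sky-blue skateboard wheel lying flat, 52 mm in diameter, 32 mm high. Origin: centre of its underside.
- wheel3: Bystander: sky-blue skateboard wheel lying flat, 52 mm in diameter, 32 mm high. Origin: centre of its underside.
- pivot_cup: Bystander: black nylon pivot cup, 26 mm in diameter, 16 mm high, on the steel tray at the back right. Origin: centre of its underside.

How it is judged:
By the outcome, as a careful person would: the job done as asked, in the order asked, and still so for the second after the job is handed in, with the robot touching nothing.
It also fails if it takes over 72 s, if anything falls off the work surface, if the arm or the gripper's body presses on something with over 40 N, if the wrist force passes 120 N, or if a joint passes its speed limit or range.

## Robot

A 6-joint arm with a two-finger parallel gripper is mounted at the origin on the work surface. World frame = base frame: x ahead of the robot, y to its left, z up, the work surface at z = 0. Lengths are in m, angles in rad, forces in N, time in s.
With the tool pointing down it reaches from about 0.25 to 0.775 m from the base axis. Payload 4 kg.
Tool frame: the origin (TCP) lies midway between the tips of the shut fingers; the grasp point (between the pads) lies grip_point_offset behind it (grip_point_offset is the distance from the TCP to the grasp point, in m); z points along the fingers, y is the line along which they close (so a half turn about z gives the same grasp; the last joint's range is limited). The gripper opens to 94 mm and grips with 3 to 60 N. Pads are 16 mm wide; open, the fingers measure 119 mm over their backs; the gripper's body (75 mm by 177 mm) begins 78 mm behind the grasp point.
Start: joints at [-1.247, 0.087, 1.371, -0, 1.684, -0.103], TCP at [0.228, -0.501, 0.206] pointing down, gripper open.
Joint ranges: [-3.1, 3.1], [-0.76, 2.03], [0.27, 2.55], [-1.08, 4.22], [0.17, 2.65], [-2.57, 2.57]. Speed limits (rad/s): [2.79, 2.79, 3.14, 3.14, 3.14, 3.14].

## Interface

Orientations are given as [roll, pitch, yaw] about the fixed x, y, z axes, in that order (R = Rz(yaw) Ry(pitch) Rx(roll)).
In Python, from bench import * gives the robot as it stands. The module is installed in compiled form; this text tells all that it offers.
- The arm moves only by the tool apply_moves, never from a script. Its argument "commands" is a list of rows, each a list of 7 numbers: the turn, a rotation vector about the world's x, y, z in rad, then the shift along the world's x, y, z in m, then the opening in per cent of the stroke, from 0 (shut) to 100 (fully open). In form: [[ax, ay, az, x, y, z, jaw], ...]. A call has exactly 5 rows; each row is the pose to reach, as a shift and turn from the pose commanded when the call began; what a row does not reach only later rows make up. A row lasts 1/10 s, in which the tool goes at most 50 mm and 8.59 degrees, less where a joint would pass 70% of its speed; a pose out of reach is approached as far as the arm can. A call with a gripper value outside its range is refused whole. The fingers move at their own pace and stop on an object; the grip force is fixed at half the most. Time passes only in rows, so rows that repeat a pose let the fingers close, or fill a call up. It gives the time, the measured TCP pose, the force, the opening and the grip force at its end, in the units of the state.
- get_obs(): the state, without advancing time (a new reading comes with each control period).
- snapshot(name): name is "side" or "top"; returns a dict with "pixels" (420x560x3 uint8, red, green, blue), "vertical_fov" (degrees; the focal length in pixels is half the picture's height over the tangent of half this angle, whatever the lens; pixels are square), "cx", "cy" (the principal point, pixels), "rvec" (rotation vector, rad) and "tvec" (3), from world to camera coordinates, as OpenCV has them. Camera axes: x right, y down, z forward; pixel columns grow to the right and rows downward; lengths in m; the calibration is good to about 2 mm. A picture is of the moment at which its call begins. There is no depth.
- close_job(): hands the job in; it is judged then, once.
Trained networks look in the newest picture that a camera, given by its name, has taken for a name from the list of things; names that differ only in an ending like _2 or _b are one class to them, and where a whole thing is asked for, a point or a joint stands for the part that bears it (a point fixed in the world has none). Each returns a list of dicts, best first, with "score" (0 to 1); they miss things now and then, are a little off and sometimes report something else, mostly with a low value. They report only what shows in the picture. A call takes as long as a camera call.
- masks_of(camera, query): "mask" (420x560 bool, what is visible of it) and "extent" ([left, top, right, bottom] in pixels, round what is visible of it).
- place_of(camera, query): "pixel" ([column, row] in pixels: a listed point, or the origin of a listed thing).
The state is a dict: "time": time; "joint_positions": joint angles; "qvel": joint speeds; "joint_torque": joint torques, N m; "tool_pos": TCP position; "ee_rot": TCP orientation; "wrist_force": force on the tool from outside, world axes, zero at the start; "wrist_torque": the same for the moment, N m; "width": finger opening in m; "finger_force": force on a finger pad.
Only numpy, scipy, OpenCV 4.12 (cv2) and the standard library are available. Lean on these libraries where they do the work, as an engineer would, in place of code of your own. Each camera call takes 0.05 s, during which the arm holds its last target. There are 200 camera calls.

## Working session

There is one attempt and no reset: what is moved stays moved. The work goes in short steps, Python scripts to look and compute and a tool call to move; the robot and the scene stay as the last step left them, time stands still between calls to the robot, and variables do not carry over. Pictures are saved under pics/ and viewed, at most 10 in all, crops included, and the job is handed in when it is done.

Besides the shell and the picture viewer there is one more tool, called by a JSON object that holds its "fn" and its "kwargs", one argument or row to a line. apply_moves: Moves the arm, as the interface text tells. Its arguments: {"type":"object","properties":{"commands":{"type":"array"}},"required":["commands"]}

```bash
mkdir -p pics
cat > h.py <<'E'
from bench import *
import numpy as np, cv2
from scipy.spatial.transform import Rotation as R
def K(s):
    f=s["pixels"].shape[0]/2/np.tan(np.radians(s["vertical_fov"])/2)
    return np.array([[f,0,s["cx"]],[0,f,s["cy"]],[0,0,1.]])
def proj(s,P):
    return cv2.projectPoints(np.float64(P).reshape(-1,3),np.float64(s["rvec"]),np.float64(s["tvec"]),K(s),None)[0][:,0]
def ray(s,px):
    M=R.from_rotvec(np.array(s["rvec"]).ravel()).as_matrix(); t=np.array(s["tvec"]).ravel()
    d=M.T@np.linalg.inv(K(s))@np.array([px[0],px[1],1.]); return -M.T@t,d/np.linalg.norm(d)
def onz(s,px,z):
    o,d=ray(s,px); return o+d*(z-o[2])/d[2]
def tri(a,pa,b,pb):
    A=np.zeros((3,3));y=np.zeros(3)
    for s,p in((a,pa),(b,pb)):
        o,d=ray(s,p);Q=np.eye(3)-np.outer(d,d);A+=Q;y+=Q@o
    X=np.linalg.solve(A,y)
    return X
def save(s,n): cv2.imwrite(f"pics/{n}.png",s["pixels"][:,:,::-1])
E
python3 - <<'E'
from h import *
S={c:snapshot(c) for c in("side","top")}
for c in S: save(S[c],c+"0"); print(c,ray(S[c],(280,210)))
for q in("cradle","rail","seat","axle","crank_grip","cup","tab","drum"):
    P={}
    for c in S:
        r=place_of(c,q)
        if r: P[c]=r[0]["pixel"]; print(q,c,np.round(r[0]["pixel"],1),round(r[0]["score"],2),len(r))
    if len(P)==2: print("  ",np.round(tri(S["side"],P["side"],S["top"],P["top"]),4))
o=get_obs();print(o)
E
```

```text
side (array([ 1.16116773, -0.49843323,  0.67448516]), array([-0.61251219,  0.56418279, -0.55364844]))
top (array([ 5.63562542e-01, -1.22277259e-03,  1.30799519e+00]), array([ 0.07159898,  0.00413677, -0.99742492]))
cradle side [268.7 275.9] 0.84 1
cradle top [291.5 228. ] 0.95 1
   [ 0.6005 -0.0291 -0.0068]
rail side [237.4 163.4] 0.7 1
rail top [290.3 260. ] 0.9 1
   [ 0.5068 -0.022   0.2675]
seat side [267.  273.2] 0.98 1
axle side [266.6 206.4] 0.89 1
axle top [290.5 222.1] 0.74 2
   [ 0.6078 -0.0262  0.2012]
crank_grip side [201.7 215.9] 0.66 1
crank_grip top [337.8 243.2] 0.73 1
   [ 0.5472 -0.1542  0.2073]
cup side [346.9 198.1] 0.57 1
cup top [167.4 253.5] 0.81 1
   [0.5243 0.3727 0.0117]
tab side [318.9 186.3] 0.9 2
tab top [181.5 272.1] 0.79 1
   [0.4635 0.3135 0.0537]Traceback (most recent call last):
  File "<stdin>", line 7, in <module>
ValueError: it knows: axle, cradle, crank_grip, cup, nut, pivot_cup, rail, seat, tab, truck, wheel
```

View pics/side0.png

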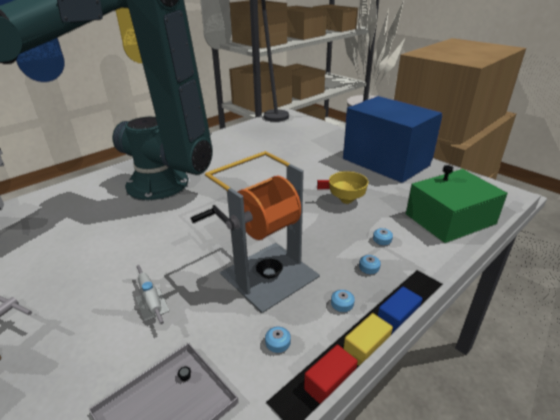

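View pics/top0.png

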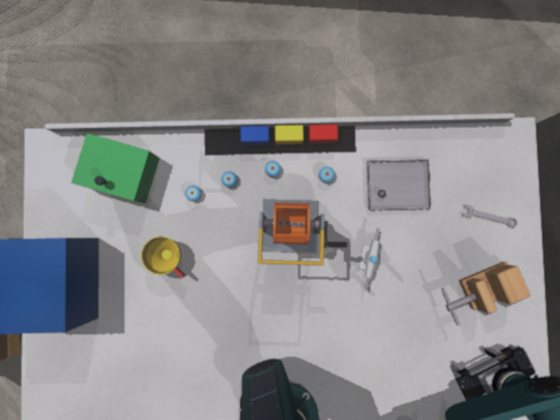

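Run:
```python
from h import *
print(get_obs())
```

```text
{'time': 0.8, 'joint_positions': array([-1.24712355e+00,  8.71329230e-02,  1.37067321e+00, -1.66826750e-05,
        1.68358751e+00, -1.03091109e-01]), 'qvel': array([-9.47959145e-04,  9.39327208e-04, -1.15226001e-03,  3.87186905e-04,
        2.02141848e-03,  2.08076931e-05]), 'joint_torque': array([-8.38162377e-04, -3.39996672e+01, -3.02578676e+01,  7.16874143e-02,
        2.34238047e-02,  1.27456249e-05]), 'tool_pos': array([ 0.22766417, -0.50070064,  0.20555619]), 'ee_rot': array([3.14139640e+00, 3.69682717e-05, 4.26762007e-01]), 'wrist_force': array([-0.54065623,  0.28993752, -0.68951947]), 'wrist_torque': array([-0.04226254,  0.02015917, -0.02438819]), 'finger_force': 0.0, 'width': 0.09419900783929867}
```

The side picture shows the cup at (348,187) with its tab at (322,184), and the cradle with the seat at (268,270). In the top picture the cup is at (162,255) with the tab at (180,272), the rail runs from (258,262) to (323,264), and the crank grip is at (338,243). Next I'll fit the poses by colour.

Run:
```python
from h import *
import bench
from scipy.optimize import least_squares
print([n for n in dir(bench) if not n.startswith('__')], getattr(bench,'grip_point_offset',None))
S={c:snapshot(c) for c in("side","top")}
t=S["top"]; hsv=cv2.cvtColor(t["pixels"],cv2.COLOR_RGB2HSV)
H,Sa,V=[hsv[...,i].astype(int) for i in range(3)]
yel=(H>15)&(H<35)&(Sa>130)&(V>70)
rr,cc=np.nonzero(yel)
k=(rr>225)&(rr<290)&(cc>130)&(cc<200)
pts=np.c_[cc[k],rr[k]]; hull=cv2.convexHull(pts.astype(np.int32))[:,0]
# cup: rim circle silhouette fit
a=np.linspace(0,2*np.pi,73)
W=np.array([onz(t,p,.076)[:2] for p in hull])
c,r=cv2.minEnclosingCircle(W.astype(np.float32)); print("cup rim",c,r)
fit=least_squares(lambda v:np.hypot(*(W-v[:2]).T)-v[2],[*c,.06],loss='soft_l1',f_scale=.002).x; print(fit)
red=((H<8)|(H>172))&(Sa>130)&(V>60); rr,cc=np.nonzero(red)
k=(rr>240)&(rr<300)&(cc>150)&(cc<215)
tp=np.array([onz(t,p,.074)[:2] for p in np.c_[cc[k],rr[k]]]); print("tab n",len(tp),tp.mean(0),"dir",np.degrees(np.arctan2(*(tp.mean(0)-fit[:2])[::-1])),np.hypot(*(tp-fit[:2]).T).min(),np.hypot(*(tp-fit[:2]).T).max())
# rail, top view
rr,cc=np.nonzero(yel)
k=(rr>200)&(rr<275)&(cc>245)&(cc<335); 
X=np.array([onz(t,p,.273)[:2] for p in np.c_[cc[k],rr[k]]])
rect=cv2.minAreaRect(X.astype(np.float32)); print("rail rect",rect,X.min(0),X.max(0))
b=X[X[:,0]<X[:,0].min()+.012]; p=np.polyfit(b[:,1],b[:,0],1); print("slope",p, b[:,1].min(),b[:,1].max())
for c in S:
  for q in("cup","tab","cradle"):
    m=masks_of(c,q); print(c,q,[(np.round(x["extent"]),round(x["score"],2)) for x in m][:2])
```

```text
['IKError', 'close_job', 'get_obs', 'grip_point_offset', 'masks_of', 'place_of', 'snapshot'] 0.0188
cup rim (0.5210725665092468, 0.3742457628250122) 0.05800463259220123
[0.5209109  0.37412745 0.05655528]
tab n 37 [0.46729767 0.32118895] dir -135.36281295182704 0.059355468806328984 0.0921015700987248
rail rect ((0.5423134565353394, -0.022795915603637695), (0.16651754081249237, 0.08623823523521423), 86.88367462158203) [ 0.49600949 -0.10715303] [0.58961477 0.06014701]
slope [0.04094647 0.50348564] -0.1025387771484141 0.0601470124808333
side cup [(array([192., 153., 318., 308.]), 0.24)]
side tab [(array([312., 173., 369., 205.]), 0.73)]
side cradle [(array([193., 153., 320., 314.]), 0.63)]
top cup [(array([142., 236., 185., 275.]), 0.9)]
top tab [(array([143., 238., 183., 280.]), 0.62), (array([261., 202., 348., 246.]), 0.62)]
top cradle [(array([261., 202., 346., 265.]), 0.87)]
```

{"fn": "apply_moves", "kwargs": {
  "commands": [
    [0,0,0,0.014,0.047,0.006,100],
    [0,0,0,0.028,0.094,0.012,100],
    [0,0,0,0.042,0.141,0.018,100],
    [0,0,0,0.056,0.188,0.024,100],
    [0,0,0,0.07,0.235,0.03,100]
  ]
}}

```text
time: 1.7
tool_pos: [0.2978, -0.2639, 0.2358]
ee_rot: [3.141, -0.001, 0.426]
wrist_force: [0.1, 0.8, 0.3]
width: 0.0939
finger_force: 0.0
```

{"fn": "apply_moves", "kwargs": {
  "commands": [
    [0,0,0,0.006,0.049,0,100],
    [0,0,0,0.012,0.098,0,100],
    [0,0,0,0.018,0.147,0,100],
    [0,0,0,0.024,0.196,0,100],
    [0,0,0,0.03,0.245,0,100]
  ]
}}

```text
time: 2.2
tool_pos: [0.3274, -0.0189, 0.2359]
ee_rot: [3.14, -0.002, 0.426]
wrist_force: [1.5, 1.0, 0.2]
width: 0.0944
finger_force: 0.0
```

{"fn": "apply_moves", "kwargs": {
  "commands": [
    [0,0,0.07,0.008,0.048,0,100],
    [0,0,0.14,0.016,0.096,0,100],
    [0,0,0.21,0.024,0.144,0,100],
    [0,0,0.28,0.032,0.192,0,100],
    [0,0,0.358,0.04,0.24,0,100]
  ]
}}

```text
time: 2.7
tool_pos: [0.3675, 0.2216, 0.2359]
ee_rot: [3.141, -0.001, 0.789]
wrist_force: [1.1, -0.6, -0.3]
width: 0.0944
finger_force: 0.0
```

{"fn": "apply_moves", "kwargs": {
  "commands": [
    [0.086,-0.086,0,0.01,0.01,-0.018,100],
    [0.172,-0.172,0,0.02,0.02,-0.036,100],
    [0.259,-0.259,0,0.03,0.03,-0.054,100],
    [0.345,-0.345,0,0.04,0.042,-0.072,100],
    [0.432,-0.432,0,0.052,0.054,-0.09,100]
  ]
}}

```text
time: 3.2
tool_pos: [0.4202, 0.2738, 0.1462]
ee_rot: [3.14, -0.618, 0.786]
wrist_force: [0.0, 0.4, 0.2]
width: 0.0939
finger_force: 0.0
```

Run:
```python
from h import *
S={c:snapshot(c) for c in("side","top")}
im=S["side"]["pixels"][130:250,250:420]; im2=S["top"]["pixels"][210:330,100:270]
cv2.imwrite("pics/a.png",np.hstack([cv2.resize(im,None,fx=2.3,fy=2.3),cv2.resize(im2,None,fx=2.3,fy=2.3)])[:,:,::-1])
s=S["side"]
hsv=cv2.cvtColor(s["pixels"],cv2.COLOR_RGB2HSV);H,Sa,V=[hsv[...,i].astype(int) for i in range(3)]
m=((H<8)|(H>172))&(Sa>130)&(V>60); rr,cc=np.nonzero(m);k=(rr>170)&(rr<200)&(cc>305)&(cc<340)
print(cc[k].min(),cc[k].max(),rr[k].min(),rr[k].max())
u=np.array([.707,.707,0]);c0=np.array([.521,.374,0])
print(proj(s,[c0-u*.096+[0,0,.044],c0-u*.096+[0,0,.076],c0-u*.06+[0,0,.076],c0+[0,0,.076]]))
P={c:place_of(c,"tab") for c in S}; print({c:(np.round(P[c][0]["pixel"],1),P[c][0]["score"]) for c in P if P[c]}, proj(s,[c0-u*.082+[0,0,.06]]),proj(S["top"],[c0-u*.082+[0,0,.06]]))
```

```text
318 328 180 188
[[315.74244351 188.54115866]
 [316.13490293 179.53393055]
 [327.92415941 179.59695556]
 [347.62811746 179.70229231]]
{'side': (array([322.9, 185.4]), 0.7), 'top': (array([300.3, 225.3]), 0.64)} [[320.48585277 184.09621461]] [[180.97707735 273.15594176]]
```

View pics/a.png

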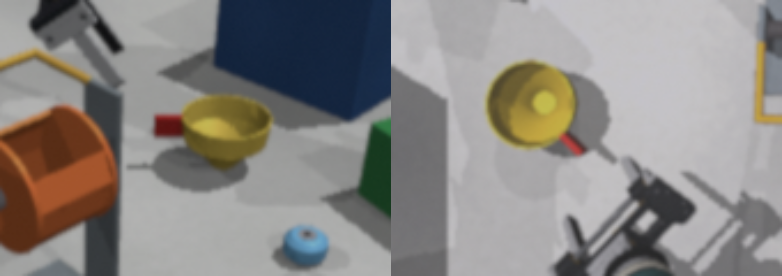

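The crops show the tab at (168,125) in the left panel and (572,145) in the right, in line with the open fingers. I'll approach along the tool axis and close.

{"fn": "apply_moves", "kwargs": {
  "commands": [
    [0,0,0,0.01,0.01,-0.02,100],
    [0,0,0,0.02,0.02,-0.04,100],
    [0,0,0,0.03,0.03,-0.06,100],
    [0,0,0,0.04,0.04,-0.08,100],
    [0,0,0,0.05,0.05,-0.101,100]
  ]
}}

```text
time: 3.9
tool_pos: [0.4744, 0.3259, 0.0494]
ee_rot: [3.138, -0.618, 0.788]
wrist_force: [-0.1, -0.5, -0.2]
width: 0.0941
finger_force: 0.0
```

{"fn": "apply_moves", "kwargs": {
  "commands": [
    [0,0,0,0,0,0,60],
    [0,0,0,0,0,0,30],
    [0,0,0,0,0,0,10],
    [0,0,0,0,0,0,0],
    [0,0,0,0,0,0,0]
  ]
}}

```text
time: 4.4
tool_pos: [0.4703, 0.3234, 0.0462]
ee_rot: [3.141, -0.613, 0.785]
wrist_force: [-0.1, 0.3, 0.3]
width: 0.0574
finger_force: 0.0
```

{"fn": "apply_moves", "kwargs": {
  "commands": [
    [0,0,0,0,0,0,0],
    [0,0,0,0,0,0,0],
    [0,0,0,0,0,0,0],
    [0,0,0,0,0,0,0],
    [0,0,0,0,0,0,0]
  ]
}}

```text
time: 4.9
tool_pos: [0.4696, 0.3233, 0.0444]
ee_rot: [-3.141, -0.611, 0.785]
wrist_force: [0.1, -0.1, -0.4]
width: 0.0176
finger_force: 0.0
```

{"fn": "apply_moves", "kwargs": {
  "commands": [
    [0,0,0,0,0,0,0],
    [0,0,0,0,0,0,0],
    [0,0,0,0,0,0,0],
    [0,0,0,0,0,0,0],
    [0,0,0,0,0,0,0]
  ]
}}

```text
time: 5.4
tool_pos: [0.4696, 0.3233, 0.0444]
ee_rot: [-3.141, -0.611, 0.785]
wrist_force: [-0.4, 1.0, -0.5]
width: 0.0099
finger_force: 30.0
```

{"fn": "apply_moves", "kwargs": {
  "commands": [
    [0,0,0,0,0,0.008,0],
    [0,0,0,0,0,0.02,0],
    [0,0,0,-0.01,-0.01,0.035,0],
    [0,0,0,-0.02,-0.02,0.055,0],
    [0,0,0,-0.03,-0.03,0.075,0]
  ]
}}

```text
time: 5.9
tool_pos: [0.4393, 0.293, 0.1212]
ee_rot: [3.141, -0.611, 0.785]
wrist_force: [0.4, -0.2, -0.4]
width: 0.0099
finger_force: 30.0
```

Run:
```python
from h import *
S={c:snapshot(c) for c in("side","top")}
im=S["side"]["pixels"][110:240,250:420]; im2=S["top"]["pixels"][210:340,100:270]
cv2.imwrite("pics/b.png",np.hstack([cv2.resize(im,None,fx=2.3,fy=2.3),cv2.resize(im2,None,fx=2.3,fy=2.3)])[:,:,::-1])
o=get_obs();print(o["tool_pos"],o["ee_rot"],o["width"],o["finger_force"],o["wrist_force"])
```

```text
[0.44153918 0.29340774 0.12488516] [ 3.13685012 -0.61878934  0.78656442] 0.010081171077289928 29.991817474365234 [ 0.50933336 -1.01983888  0.03029967]
```

View pics/b.png

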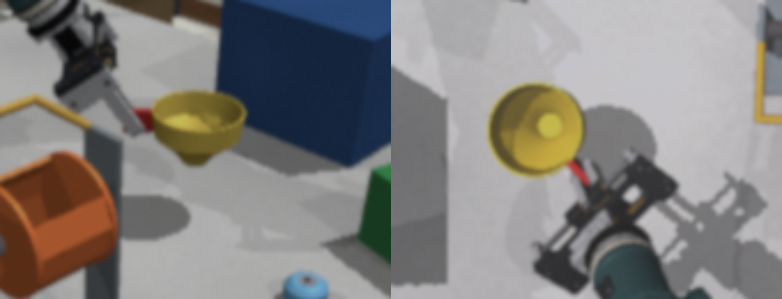

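The tab is gripped (width 10 mm, 30 N). The crop shows the cup hanging level, at about (200,120) in the left panel and (537,130) in the right. Next I swing it to the cradle front.

{"fn": "apply_moves", "kwargs": {
  "commands": [
    [0,0,-0.083,-0.003,-0.031,0,0],
    [0,0,-0.166,-0.007,-0.062,0,0],
    [0,0,-0.249,-0.01,-0.093,0,0],
    [0,0,-0.332,-0.014,-0.124,0,0],
    [0,0,-0.415,-0.018,-0.155,0,0]
  ]
}}

```text
time: 6.5
tool_pos: [0.4213, 0.1374, 0.1191]
ee_rot: [-3.141, -0.61, 0.367]
wrist_force: [-0.3, 0.6, -1.2]
width: 0.01
finger_force: 30.0
```

{"fn": "apply_moves", "kwargs": {
  "commands": [
    [0,0,-0.083,-0.003,-0.031,-0.006,0],
    [0,0,-0.166,-0.007,-0.062,-0.013,0],
    [0,0,-0.249,-0.01,-0.093,-0.02,0],
    [0,0,-0.332,-0.014,-0.124,-0.026,0],
    [0,0,-0.415,-0.018,-0.155,-0.033,0]
  ]
}}

```text
time: 7.0
tool_pos: [0.4035, -0.0178, 0.0862]
ee_rot: [-3.141, -0.611, -0.049]
wrist_force: [1.4, 0.4, -0.0]
width: 0.0097
finger_force: 30.0
```

{"fn": "apply_moves", "kwargs": {
  "commands": [
    [0,0,0,0,0,0,0],
    [0,0,0,0,0,0,0],
    [0,0,0,0,0,0,0],
    [0,0,0,0,0,0,0],
    [0,0,0,0,0,0,0]
  ]
}}

```text
time: 7.5
tool_pos: [0.4039, -0.0159, 0.0868]
ee_rot: [-3.141, -0.611, -0.043]
wrist_force: [-0.6, -0.1, 0.9]
width: 0.0096
finger_force: 30.0
```

Run:
```python
from h import *
from scipy.optimize import least_squares
S={c:snapshot(c) for c in("side","top")}
o=get_obs();p=o["tool_pos"];print(p,o["ee_rot"],o["width"])
save(S["top"],"c_top");save(S["side"],"c_side")
r=place_of("side","seat"); print("seat",[ (onz(S["side"],x["pixel"],.013),x["score"]) for x in r])
r=place_of("side","cradle"); print("cradle",[ (onz(S["side"],x["pixel"],0),x["score"]) for x in r])
for q in ("cup","tab","axle"):
  P={c:place_of(c,q) for c in S}
  if all(P.values()): print(q,tri(S["side"],P["side"][0]["pixel"],S["top"],P["top"][0]["pixel"]),[P[c][0]["score"] for c in P])
yaw=o["ee_rot"][2]; u=np.array([np.cos(yaw),np.sin(yaw),0])
est=p+u*.0712+[0,0,-.0444]; print("cup est foot",est)
c0=np.array([.608,-.026,0]);a=-.045;ux=np.array([np.cos(a),np.sin(a),0]);uy=np.array([-np.sin(a),np.cos(a),0])
W=lambda x,y,z:c0+ux*x+uy*y+[0,0,z]
an=np.linspace(0,2*np.pi,60)
for c in S:
  im=S[c]["pixels"][:,:,::-1].copy()
  def pl(P,col): cv2.polylines(im,[np.round(proj(S[c],P)*16).astype(np.int32)],True,col,1,cv2.LINE_AA,4)
  pl([W(x,y,0.008) for x,y in((-.085,-.09),(.085,-.09),(.085,.09),(-.085,.09))],(255,0,255))
  pl([W(x,y,.268) for x,y in((-.104,-.08),(-.104,.08),(-.025,.08),(-.025,-.08))],(255,0,0))
  pl([W(.028*np.cos(t),.028*np.sin(t),.03) for t in an],(0,255,0))
  pl([est+[.06*np.cos(t),.06*np.sin(t),.076] for t in an],(255,255,0))
  im=im[130:330,170:370] if c=="side" else im[170:370,190:390]
  im=cv2.resize(im,(400,400),interpolation=cv2.INTER_CUBIC)
  J=im if c=="side" else np.hstack([J,im])
cv2.imwrite("pics/c.png",J)
```

```text
[ 0.40382713 -0.01613061  0.08667223] [-3.14118827 -0.61107136 -0.04398013] 0.009647033241681664
seat [(array([ 0.61304867, -0.03158623,  0.013     ]), 0.64)]
cradle [(array([ 0.61460309, -0.02455774,  0.        ]), 0.85)]
cup [ 0.47163703 -0.02017796  0.05013197] [0.79, 0.59]
tab [ 0.39509264 -0.01752359  0.1002255 ] [0.69, 0.82]
axle [ 0.60782485 -0.02481382  0.20067362] [0.6, 0.89]
cup est foot [ 0.47495828 -0.01926098  0.04227223]
```

View pics/c.png

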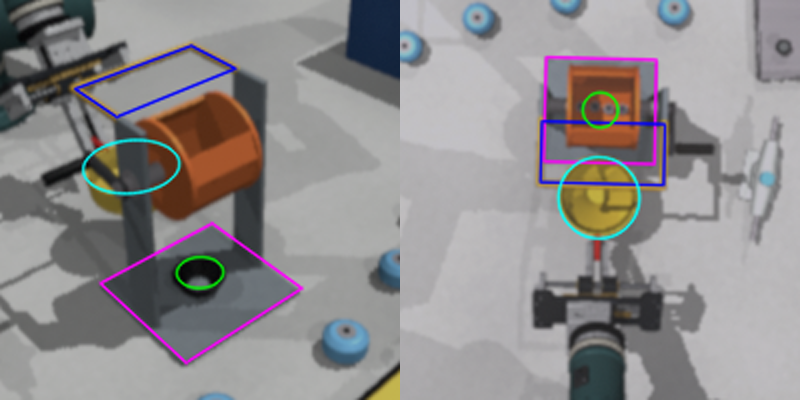

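The overlays line up with the cradle base, the rail, the dish at (200,273) on the left, and the cup rim at (598,198) on the right. I'll insert now.

{"fn": "apply_moves", "kwargs": {
  "commands": [
    [0,0,0,0.026,-0.0012,0,0],
    [0,0,0,0.052,-0.0025,0,0],
    [0,0,0,0.08,-0.004,0,0],
    [0,0,0,0.107,-0.0055,0,0],
    [0,0,0,0.1335,-0.0068,0,0]
  ]
}}

```text
time: 8.5
tool_pos: [0.5384, -0.0235, 0.0862]
ee_rot: [-3.141, -0.611, -0.045]
wrist_force: [-1.0, -0.1, -0.5]
width: 0.0099
finger_force: 30.0
```

{"fn": "apply_moves", "kwargs": {
  "commands": [
    [0,0,0,0,0,0,0],
    [0,0,0,0,0,-0.004,0],
    [0,0,0,0,0,-0.009,0],
    [0,0,0,0,0,-0.014,0],
    [0,0,0,0,0,-0.018,0]
  ]
}}

```text
time: 9.0
tool_pos: [0.5363, -0.0234, 0.0677]
ee_rot: [-3.141, -0.61, -0.046]
wrist_force: [0.9, 0.2, -1.2]
width: 0.0094
finger_force: 30.0
```

Run:
```python
from h import *
S={c:snapshot(c) for c in("side","top")}
o=get_obs();p=o["tool_pos"];print(p,o["ee_rot"],o["wrist_force"])
yaw=o["ee_rot"][2]; u=np.array([np.cos(yaw),np.sin(yaw),0])
est=p+u*.0712+[0,0,-.0444]; print("cup est foot",est)
for q in ("cup","tab"):
  P={c:place_of(c,q) for c in S}; print(q,{c:(np.round(P[c][0]["pixel"]),P[c][0]["score"]) for c in P if P[c]},proj(S["side"],[est]))
an=np.linspace(0,2*np.pi,60);c="side"
im=S[c]["pixels"][:,:,::-1].copy()
for r,z in((.06,.076),(.016,0)):cv2.polylines(im,[np.round(proj(S[c],[est+[r*np.cos(t),r*np.sin(t),z] for t in an])*16).astype(np.int32)],True,(255,255,0),1,cv2.LINE_AA,4)
a=cv2.resize(im[130:330,170:370],(400,400),interpolation=cv2.INTER_CUBIC)
b=cv2.resize(S[c]["pixels"][130:330,170:370,::-1],(400,400),interpolation=cv2.INTER_CUBIC)
cv2.imwrite("pics/d.png",np.hstack([a,b]))
```

```text
[ 0.53610865 -0.02334435  0.06734196] [-3.14094703 -0.60931603 -0.04563677] [-0.44438972 -0.37407543 -1.22389623]
cup est foot [ 0.60723452 -0.02659256  0.02294196]
cup {'side': (array([269., 268.]), 0.77)} [[269.22458733 267.79230339]]
tab {'side': (array([246., 234.]), 0.57), 'top': (array([289., 250.]), 0.46)} [[269.22458733 267.79230339]]
```

View pics/d.png

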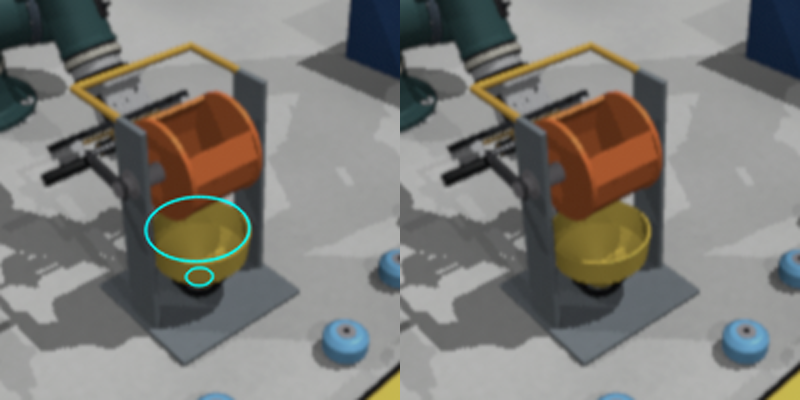

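{"fn": "apply_moves", "kwargs": {
  "commands": [
    [0,0,0,0,0,-0.003,0],
    [0,0,0,0,0,-0.006,0],
    [0,0,0,0,0,-0.009,0],
    [0,0,0,0,0,-0.0105,0],
    [0,0,0,0,0,-0.0105,0]
  ]
}}

```text
time: 9.8
tool_pos: [0.5362, -0.0234, 0.058]
ee_rot: [3.142, -0.609, -0.045]
wrist_force: [-12.3, -1.2, 9.3]
width: 0.0099
finger_force: 30.0
```

{"fn": "apply_moves", "kwargs": {
  "commands": [
    [0,0,0,-0.001,0,0,0],
    [0,0,0,-0.002,0,-0.0005,0],
    [0,0,0,-0.002,0,-0.001,0],
    [0,0,0,-0.002,0,-0.001,0],
    [0,0,0,-0.002,0,-0.001,0]
  ]
}}

```text
time: 10.3
tool_pos: [0.5353, -0.0235, 0.0571]
ee_rot: [-3.141, -0.611, -0.045]
wrist_force: [-3.0, -0.1, 1.5]
width: 0.0097
finger_force: 30.0
```

{"fn": "apply_moves", "kwargs": {
  "commands": [
    [0,0,0,0,0,0,20],
    [0,0,0,0,0,0,40],
    [0,0,0,0,0,0,50],
    [0,0,0,0,0,0,50],
    [0,0,0,0,0,0,50]
  ]
}}

```text
time: 10.8
tool_pos: [0.5352, -0.0235, 0.057]
ee_rot: [-3.141, -0.611, -0.045]
wrist_force: [0.2, 0.4, 0.5]
width: 0.0451
finger_force: 0.0
```

{"fn": "apply_moves", "kwargs": {
  "commands": [
    [0,0,0,0,0,0,50],
    [0,0,0,0,0,0,50],
    [0,0,0,-0.008,0,0.01,50],
    [0,0,0,-0.02,0.001,0.026,50],
    [0,0,0,-0.04,0.002,0.056,50]
  ]
}}

```text
time: 11.3
tool_pos: [0.4934, -0.0211, 0.1107]
ee_rot: [-3.14, -0.605, -0.046]
wrist_force: [0.9, 0.5, -0.1]
width: 0.047
finger_force: 0.0
```

{"fn": "apply_moves", "kwargs": {
  "commands": [
    [0,0,0,-0.03,0.001,0.02,50],
    [0,0,0,-0.06,0.003,0.04,50],
    [0,0,0,-0.09,0.004,0.06,50],
    [0,0,0,-0.12,0.005,0.08,50],
    [0,0,0,-0.15,0.006,0.1,50]
  ]
}}

```text
time: 11.8
tool_pos: [0.3993, -0.018, 0.2113]
ee_rot: [-3.141, -0.575, -0.046]
wrist_force: [-0.1, -0.1, 0.0]
width: 0.0467
finger_force: 0.0
```

Run:
```python
from h import *
S={c:snapshot(c) for c in("side","top")}
o=get_obs();print(o["tool_pos"],o["ee_rot"],o["width"],o["joint_positions"])
for q in ("cup","seat"):
  r=place_of("side",q); print(q,[(np.round(onz(S["side"],x["pixel"],.013),4),x["score"]) for x in r])
P={c:place_of(c,"crank_grip") for c in S}
print({c:[(np.round(x["pixel"],1),round(x["score"],2)) for x in P[c]] for c in P})
X=tri(S["side"],P["side"][0]["pixel"],S["top"],P["top"][0]["pixel"]);print(X)
c0=np.array([.6085,-.026,0]);a=-.048;ux=np.array([np.cos(a),np.sin(a),0]);uy=np.array([-np.sin(a),np.cos(a),0])
est=c0+[0,0,.013];an=np.linspace(0,2*np.pi,60)
J=[]
for c,sl in(("side",np.s_[130:330,170:370]),("top",np.s_[170:330,220:380])):
  im=S[c]["pixels"][:,:,::-1].copy()
  pl=lambda P,col:cv2.polylines(im,[np.round(proj(S[c],P)*16).astype(np.int32)],True,col,1,cv2.LINE_AA,4)
  if c=="side": pl([est+[.06*np.cos(t),.06*np.sin(t),.076] for t in an],(255,255,0))
  for q,col in((0,(0,255,0)),(.15,(255,0,255))):
    g=c0+ux*-.055*np.cos(q)+[0,0,.2+.055*np.sin(q)]; pl([g-uy*.102,g-uy*.154],col)
  J.append(cv2.resize(im[sl],(400,400),interpolation=cv2.INTER_CUBIC))
cv2.imwrite("pics/e.png",np.hstack(J))
```

```text
[ 0.40099685 -0.01835911  0.21471043] [ 3.14005018 -0.58219483 -0.04468194] 0.04680457816915779 [-0.31890191 -0.75670969  2.07273239  0.15526424  1.26387548  1.29281712]
cup [(array([ 0.5981, -0.0275,  0.013 ]), 0.68), (array([0.7701, 0.153 , 0.013 ]), 0.62)]
seat [(array([ 0.6066, -0.0317,  0.013 ]), 0.93), (array([ 0.5991, -0.0207,  0.013 ]), 0.66)]
{'side': [(array([200. , 214.5]), 0.69)], 'top': [(array([337.9, 243.4]), 0.57)]}
[ 0.54591552 -0.1552366   0.2106827 ]
```

View pics/e.png

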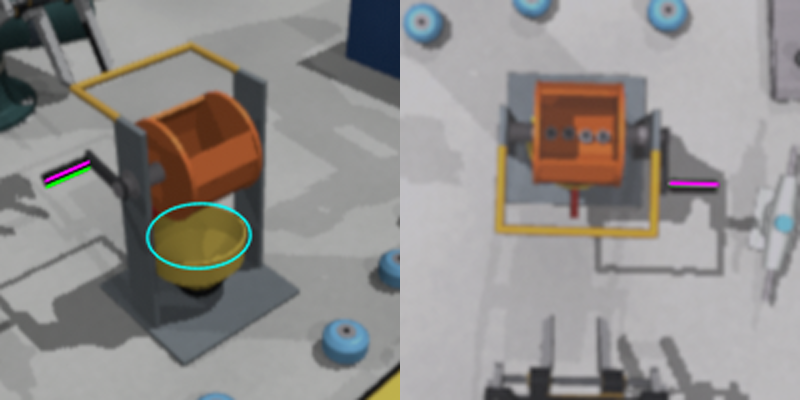

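The overlay shows the cup home in the dish, its rim on the cyan ellipse at (200,236). The crank grip is at about (67,170) on the left and (693,184) on the right, matching q≈0.15. All four nuts are in the drum, whose port is still up. Next I untilt and go to the crank.

{"fn": "apply_moves", "kwargs": {
  "commands": [
    [0.005,0.12,0,0.005,-0.016,0.02,100],
    [0.01,0.24,0,0.01,-0.032,0.04,100],
    [0.016,0.36,0,0.015,-0.048,0.06,100],
    [0.021,0.48,0,0.02,-0.064,0.08,100],
    [0.027,0.6,0,0.02,-0.08,0.1,100]
  ]
}}

```text
time: 12.6
tool_pos: [0.4199, -0.0983, 0.3107]
ee_rot: [-3.141, 0.03, -0.045]
wrist_force: [0.9, 0.3, 0.3]
width: 0.0837
finger_force: 0.0
```

{"fn": "apply_moves", "kwargs": {
  "commands": [
    [0,0,0.14,0,-0.015,0,100],
    [0,0,0.28,0,-0.03,0,100],
    [0,0,0.42,0,-0.045,0,100],
    [0,0,0.56,0,-0.06,0,100],
    [0,0,0.7,0,-0.07,0,100]
  ]
}}

```text
time: 13.1
tool_pos: [0.4194, -0.1684, 0.3091]
ee_rot: [-3.139, 0.026, 0.66]
wrist_force: [-1.4, -0.7, -1.4]
width: 0.094
finger_force: 0.0
```

{"fn": "apply_moves", "kwargs": {
  "commands": [
    [0,0,0.14,0,0,0,100],
    [0,0,0.28,0,0,0,100],
    [0,0,0.42,0,0,0,100],
    [0,0,0.56,0,0,0,100],
    [0,0,0.7,0,0,0,100]
  ]
}}

```text
time: 13.6
tool_pos: [0.4194, -0.1676, 0.3092]
ee_rot: [-3.139, 0.024, 1.361]
wrist_force: [-0.1, -0.2, 0.6]
width: 0.0942
finger_force: 0.0
```

Run:
```python
from h import *
o=get_obs();print(o["tool_pos"],o["ee_rot"],o["joint_positions"],o["width"])
Rt=R.from_euler("xyz",[np.pi,0,1.523]);Rc=R.from_euler("xyz",o["ee_rot"])
print((Rt*Rc.inv()).as_rotvec(), np.array([.5477,-.1583,.189])-o["tool_pos"])
```

```text
[ 0.41939246 -0.16755562  0.30924184] [-3.13913535  0.0237474   1.3608865 ] [-0.48737047 -0.13062283  1.38068883 -0.0247413   1.88729414 -0.28518207] 0.09415441876442236
[ 0.02326025 -0.0054943   0.16213497] [ 0.12830754  0.00925562 -0.12024184]
```

{"fn": "apply_moves", "kwargs": {
  "commands": [
    [0.005,-0.001,0.04,0.03,0.002,0,100],
    [0.01,-0.002,0.08,0.06,0.004,0,100],
    [0.015,-0.003,0.12,0.09,0.006,0,100],
    [0.023,-0.005,0.162,0.128,0.009,0,100],
    [0.023,-0.005,0.162,0.128,0.009,0,100]
  ]
}}

```text
time: 14.1
tool_pos: [0.5502, -0.1582, 0.3057]
ee_rot: [-3.137, -0.002, 1.519]
wrist_force: [0.9, 0.0, -0.3]
width: 0.0941
finger_force: 0.0
```

{"fn": "apply_moves", "kwargs": {
  "commands": [
    [0,0,0,0,0,-0.025,100],
    [0,0,0,0,0,-0.05,100],
    [0,0,0,0,0,-0.075,100],
    [0,0,0,0,0,-0.1,60],
    [0,0,0,0,0,-0.12,40]
  ]
}}

```text
time: 14.6
tool_pos: [0.5459, -0.1584, 0.1882]
ee_rot: [-3.14, 0.0, 1.516]
wrist_force: [-0.9, -0.5, 0.7]
width: 0.0814
finger_force: 0.0
```

Run:
```python
from h import *
S={c:snapshot(c) for c in("side","top")}
o=get_obs();print(o["tool_pos"],o["ee_rot"],o["joint_positions"],o["width"],o["wrist_force"])
J=[]
for c,sl in(("side",np.s_[130:330,170:370]),("top",np.s_[170:330,220:380])):
  J.append(cv2.resize(S[c]["pixels"][sl][:,:,::-1],(400,400),interpolation=cv2.INTER_CUBIC))
cv2.imwrite("pics/f.png",np.hstack(J))
```

```text
[ 0.54464051 -0.1578438   0.18622625] [-3.13479642e+00 -1.61636858e-03  1.51643574e+00] [-3.81659077e-01  1.35063736e-01  1.35617029e+00 -6.56808298e-04
  1.65731370e+00 -3.27358464e-01] 0.07381882956138563 [-0.12022908  0.44374391 -0.02313945]
```

View pics/f.png

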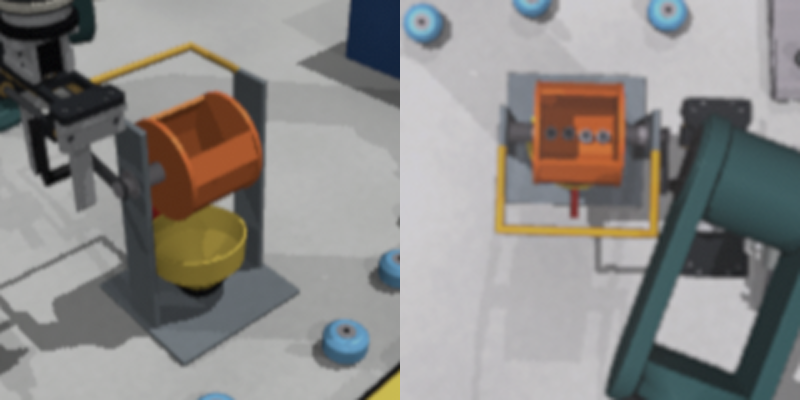

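The fingers straddle the grip, at about (70,170) on the left. The cup is still seated and the nuts sit in the drum with its port up. I'll close now.

{"fn": "apply_moves", "kwargs": {
  "commands": [
    [0,0,0,0,0,0,0],
    [0,0,0,0,0,0,0],
    [0,0,0,0,0,0,0],
    [0,0,0,0,0,0,0],
    [0,0,0,0,0,0,0]
  ]
}}

```text
time: 15.2
tool_pos: [0.5479, -0.1589, 0.1916]
ee_rot: [3.139, 0.001, 1.517]
wrist_force: [0.5, -0.3, 0.9]
width: 0.0336
finger_force: 0.0
```

{"fn": "apply_moves", "kwargs": {
  "commands": [
    [0,0,0,0,0,0,0],
    [0,0,0,0,0,0,0],
    [0,0,0,0,0,0,0],
    [0,0,0,0,0,0,0],
    [0,0,0,0,0,0,0]
  ]
}}

```text
time: 15.7
tool_pos: [0.5445, -0.1587, 0.1902]
ee_rot: [-3.135, 0.001, 1.516]
wrist_force: [-8.0, -0.9, 2.1]
width: 0.0152
finger_force: 30.0
```

{"fn": "apply_moves", "kwargs": {
  "commands": [
    [0,0,0,-0.0016,0,0.003,0],
    [0,0,0,-0.0002,0,0.0085,0],
    [0,0,0,0.0016,0,0.0136,0],
    [0,0,0,0.004,-0.0002,0.0186,0],
    [0,0,0,0.007,-0.0003,0.0233,0]
  ]
}}

```text
time: 16.2
tool_pos: [0.5546, -0.1592, 0.2148]
ee_rot: [3.14, 0.001, 1.517]
wrist_force: [-3.2, -0.8, -3.1]
width: 0.0147
finger_force: 30.0
```

Run:
```python
from h import *
o=get_obs();print(o["tool_pos"],o["wrist_force"],o["width"])
Cq=lambda q:np.array([-.055*np.cos(q),.048*.055*np.cos(q),.055*np.sin(q)])
q=.6
for ls in ([.7,.8,.9,1.0,1.1],[1.2,1.3,1.4,1.5,1.6],[1.7,1.8,1.9,2.0,2.1],[2.17,2.24,2.31,2.38,2.45],[2.5,2.55,2.6,2.65,2.7],[2.75,2.8,2.85,2.9,2.95],[3,3.05,3.1,3.1416,3.1416]):
  print([np.round(Cq(x)-Cq(q),4).tolist() for x in ls]); q=ls[-1]
```

```text
[ 0.55457682 -0.15921854  0.2148351 ] [-3.2406268  -0.79681161 -3.11200446] 0.014716545844125104
[[0.0033, -0.0002, 0.0044], [0.0071, -0.0003, 0.0084], [0.0112, -0.0005, 0.012], [0.0157, -0.0008, 0.0152], [0.0204, -0.001, 0.018]]
[[0.005, -0.0002, 0.0022], [0.0102, -0.0005, 0.004], [0.0156, -0.0007, 0.0052], [0.0211, -0.001, 0.0058], [0.0266, -0.0013, 0.006]]
[[0.0055, -0.0003, -0.0004], [0.0109, -0.0005, -0.0014], [0.0162, -0.0008, -0.0029], [0.0213, -0.001, -0.005], [0.0262, -0.0013, -0.0075]]
[[0.0033, -0.0002, -0.0021], [0.0064, -0.0003, -0.0043], [0.0093, -0.0004, -0.0068], [0.012, -0.0006, -0.0095], [0.0146, -0.0007, -0.0124]]
[[0.0017, -0.0001, -0.0022], [0.0033, -0.0002, -0.0044], [0.0048, -0.0002, -0.0067], [0.0061, -0.0003, -0.0091], [0.0074, -0.0004, -0.0116]]
[[0.0011, -0.0001, -0.0025], [0.0021, -0.0001, -0.0051], [0.003, -0.0001, -0.0077], [0.0037, -0.0002, -0.0103], [0.0043, -0.0002, -0.013]]
[[0.0005, -0.0, -0.0027], [0.0008, -0.0, -0.0054], [0.001, -0.0, -0.0082], [0.001, -0.0, -0.0105], [0.001, -0.0, -0.0105]]
```

Forces are small and match the friction, so I continue.

{"fn": "apply_moves", "kwargs": {
  "commands": [
    [0,0,0,0.0033,-0.0002,0.0044,0],
    [0,0,0,0.0071,-0.0003,0.0084,0],
    [0,0,0,0.0112,-0.0005,0.012,0],
    [0,0,0,0.0157,-0.0008,0.0152,0],
    [0,0,0,0.0204,-0.001,0.018,0]
  ]
}}

```text
time: 16.7
tool_pos: [0.5756, -0.1603, 0.2322]
ee_rot: [3.14, 0.001, 1.517]
wrist_force: [-2.1, -1.6, -3.7]
width: 0.0151
finger_force: 30.0
```

{"fn": "apply_moves", "kwargs": {
  "commands": [
    [0,0,0,0.005,-0.0002,0.0022,0],
    [0,0,0,0.0102,-0.0005,0.004,0],
    [0,0,0,0.0156,-0.0007,0.0052,0],
    [0,0,0,0.0211,-0.001,0.0058,0],
    [0,0,0,0.0266,-0.0013,0.006,0]
  ]
}}

```text
time: 17.2
tool_pos: [0.6016, -0.1615, 0.2374]
ee_rot: [-3.141, 0.001, 1.517]
wrist_force: [-4.3, -2.7, -5.4]
width: 0.0152
finger_force: 30.0
```

{"fn": "apply_moves", "kwargs": {
  "commands": [
    [0,0,0,0.0055,-0.0003,-0.0004,0],
    [0,0,0,0.0109,-0.0005,-0.0014,0],
    [0,0,0,0.0162,-0.0008,-0.0029,0],
    [0,0,0,0.0213,-0.001,-0.005,0],
    [0,0,0,0.0262,-0.0013,-0.0075,0]
  ]
}}

```text
time: 17.7
tool_pos: [0.6269, -0.1628, 0.2298]
ee_rot: [-3.139, 0.001, 1.516]
wrist_force: [-7.1, -1.6, -5.0]
width: 0.0155
finger_force: 30.0
```

{"fn": "apply_moves", "kwargs": {
  "commands": [
    [0,0,0,0.0033,-0.0002,-0.0021,0],
    [0,0,0,0.0064,-0.0003,-0.0043,0],
    [0,0,0,0.0093,-0.0004,-0.0068,0],
    [0,0,0,0.012,-0.0006,-0.0095,0],
    [0,0,0,0.0146,-0.0007,-0.0124,0]
  ]
}}

```text
time: 18.2
tool_pos: [0.641, -0.1635, 0.2179]
ee_rot: [-3.139, 0.001, 1.516]
wrist_force: [-8.2, -1.6, -3.1]
width: 0.0149
finger_force: 30.0
```

{"fn": "apply_moves", "kwargs": {
  "commands": [
    [0,0,0,0.0017,-0.0001,-0.0022,0],
    [0,0,0,0.0033,-0.0002,-0.0044,0],
    [0,0,0,0.0048,-0.0002,-0.0067,0],
    [0,0,0,0.0061,-0.0003,-0.0091,0],
    [0,0,0,0.0074,-0.0004,-0.0116,0]
  ]
}}

```text
time: 18.7
tool_pos: [0.6482, -0.1639, 0.2069]
ee_rot: [-3.139, 0.001, 1.516]
wrist_force: [-9.3, -1.0, -2.4]
width: 0.0147
finger_force: 30.0
```

{"fn": "apply_moves", "kwargs": {
  "commands": [
    [0,0,0,0.0011,-0.0001,-0.0025,0],
    [0,0,0,0.0021,-0.0001,-0.0051,0],
    [0,0,0,0.003,-0.0001,-0.0077,0],
    [0,0,0,0.0037,-0.0002,-0.0103,0],
    [0,0,0,0.0043,-0.0002,-0.013,0]
  ]
}}

```text
time: 19.2
tool_pos: [0.6526, -0.1641, 0.1946]
ee_rot: [-3.14, 0.001, 1.516]
wrist_force: [-9.1, -1.6, 0.5]
width: 0.0152
finger_force: 30.0
```

{"fn": "apply_moves", "kwargs": {
  "commands": [
    [0,0,0,0.0005,0,-0.0027,0],
    [0,0,0,0.0008,0,-0.0054,0],
    [0,0,0,0.001,0,-0.0082,0],
    [0,0,0,0.001,0,-0.0105,0],
    [0,0,0,0.001,0,-0.0105,0]
  ]
}}

```text
time: 19.7
tool_pos: [0.6539, -0.1642, 0.1844]
ee_rot: [-3.141, 0.001, 1.516]
wrist_force: [-8.4, -1.0, 0.2]
width: 0.0156
finger_force: 30.0
```

Run:
```python
from h import *
S={c:snapshot(c) for c in("side","top")}
o=get_obs();print(o["tool_pos"],o["wrist_force"],o["width"])
c="side";c0=np.array([.6065,-.0265,0]);a=-.047;ux=np.array([np.cos(a),np.sin(a),0]);uy=np.array([-np.sin(a),np.cos(a),0])
im=S[c]["pixels"][:,:,::-1].copy()
for q,col in((3.1416,(0,255,0)),(3.0,(255,0,255))):
    g=c0+ux*-.055*np.cos(q)+[0,0,.2+.055*np.sin(q)]; cv2.polylines(im,[np.round(proj(S[c],[g-uy*.102,g-uy*.154])*16).astype(np.int32)],True,col,1,cv2.LINE_AA,4)
J=[cv2.resize(x[150:300,190:340],(400,400),interpolation=cv2.INTER_CUBIC) for x in(S[c]["pixels"][:,:,::-1],im)]
cv2.imwrite("pics/g.png",np.hstack(J))
for q in("nut","crank_grip"): 
  for c in S: print(q,c,[(np.round(x["pixel"]),round(x["score"],2)) for x in place_of(c,q)])
```

```text
[ 0.65390871 -0.16419323  0.18434986] [-7.95508134 -1.759508    0.17207836] 0.015068888236497258
nut side [(array([267., 264.]), 0.53)]
nut top []
crank_grip side [(array([234., 243.]), 0.88)]
crank_grip top [(array([336., 205.]), 0.91), (array([327., 174.]), 0.4)]
```

View pics/g.png

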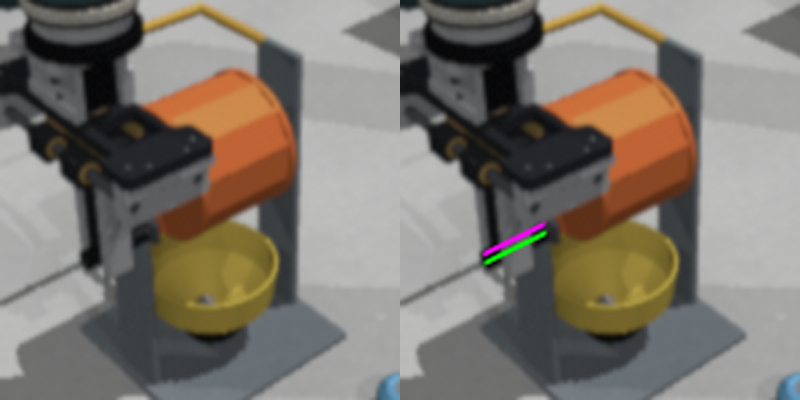

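The picture shows the drum with its port down and the cup seated, with nuts at about (205,298) inside it. The grip is about 2–3 mm short of q=π, so I nudge it down and let go.

{"fn": "apply_moves", "kwargs": {
  "commands": [
    [0,0,0,0,0,-0.001,0],
    [0,0,0,0,0,-0.002,0],
    [0,0,0,-0.001,0,-0.0025,0],
    [0,0,0,-0.001,0,-0.0025,0],
    [0,0,0,-0.001,0,-0.0025,0]
  ]
}}

```text
time: 20.5
tool_pos: [0.654, -0.1642, 0.1827]
ee_rot: [3.139, 0.002, 1.516]
wrist_force: [-7.6, 0.0, 0.3]
width: 0.0152
finger_force: 30.0
```

{"fn": "apply_moves", "kwargs": {
  "commands": [
    [0,0,0,0,0,0,20],
    [0,0,0,0,0,0,40],
    [0,0,0,0,0,0,60],
    [0,0,0,0,0,0,60],
    [0,0,0,0,0,0,60]
  ]
}}

```text
time: 21.0
tool_pos: [0.6548, -0.1638, 0.181]
ee_rot: [3.138, 0.001, 1.517]
wrist_force: [-0.5, 0.0, 0.4]
width: 0.047
finger_force: 0.0
```

{"fn": "apply_moves", "kwargs": {
  "commands": [
    [0,0,0,0,0,0.015,60],
    [0,0,0,0,0,0.04,60],
    [0,0,0,0,0,0.075,60],
    [0,0,0,0,0,0.115,60],
    [0,0,0,0,0,0.15,60]
  ]
}}

```text
time: 21.5
tool_pos: [0.6541, -0.1639, 0.3343]
ee_rot: [3.137, 0.002, 1.517]
wrist_force: [0.6, -0.8, 0.6]
width: 0.0565
finger_force: 0.0
```

{"fn": "apply_moves", "kwargs": {
  "commands": [
    [0,0,0,-0.03,-0.03,0,60],
    [0,0,0,-0.06,-0.06,0,60],
    [0,0,0,-0.09,-0.09,0,60],
    [0,0,0,-0.12,-0.12,0,60],
    [0,0,0,-0.15,-0.15,0,60]
  ]
}}

```text
time: 22.0
tool_pos: [0.503, -0.315, 0.3323]
ee_rot: [3.138, 0.002, 1.517]
wrist_force: [0.8, -0.8, 0.9]
width: 0.0562
finger_force: 0.0
```

Run:
```python
from h import *
S={c:snapshot(c) for c in("side","top")}
P={}
for q in("nut","crank_grip","cup","wheel","truck"): 
  for c in S:
    r=place_of(c,q); P[q,c]=r; print(q,c,[(np.round(x["pixel"]),round(x["score"],2)) for x in r])
print(tri(S["side"],P["crank_grip","side"][0]["pixel"],S["top"],P["crank_grip","top"][0]["pixel"]))
c="side";c0=np.array([.6075,-.0265,0]);a=-.047;ux=np.array([np.cos(a),np.sin(a),0]);uy=np.array([-np.sin(a),np.cos(a),0])
im=S[c]["pixels"][:,:,::-1].copy()
g=c0+ux*.055+[0,0,.2]; cv2.polylines(im,[np.round(proj(S[c],[g-uy*.102,g-uy*.154])*16).astype(np.int32)],True,(0,255,0),1,cv2.LINE_AA,4)
print(proj(S[c],[g-uy*.132]),proj(S["top"],[g-uy*.132]))
im2=cv2.resize(im[220:300,215:321],(530,400),interpolation=cv2.INTER_CUBIC)
cv2.imwrite("pics/h.png",np.hstack([cv2.resize(im[130:330,190:325],(270,400),interpolation=cv2.INTER_CUBIC),im2]))
```

```text
nut side [(array([266., 262.]), 0.55)]
nut top []
crank_grip side [(array([234., 243.]), 0.62)]
crank_grip top [(array([338., 206.]), 0.92)]
cup side [(array([269., 270.]), 0.88), (array([248., 236.]), 0.51)]
cup top []
wheel side [(array([369., 268.]), 0.89), (array([276., 343.]), 0.69), (array([342., 302.]), 0.62), (array([378., 242.]), 0.56), (array([245., 235.]), 0.55)]
wheel top [(array([194., 195.]), 0.77), (array([379., 193.]), 0.68), (array([229., 176.]), 0.64), (array([324., 174.]), 0.64), (array([272., 171.]), 0.59)]
truck side [(array([154., 302.]), 0.65)]
truck top [(array([368., 257.]), 0.61)]
[ 0.65209294 -0.1554604   0.19683185]
[[231.53590399 243.52894746]] [[338.91260429 204.01121227]]
```

View pics/h.png

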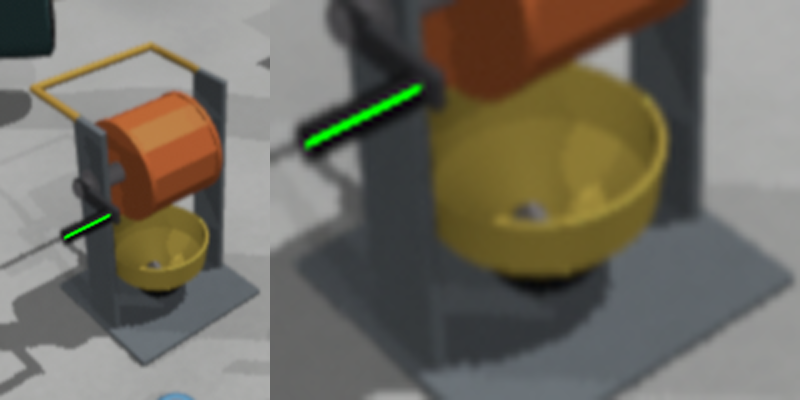

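The last picture shows the crank grip right on the q=π overlay at (88,227), the cup seated, and chrome showing in the cup at about (530,210) in the right panel. I'll do one numeric check on the nuts before handing in.

Run:
```python
from h import *
s=snapshot("side"); im=s["pixels"].astype(int)
hsv=cv2.cvtColor(s["pixels"],cv2.COLOR_RGB2HSV)
m=np.zeros(hsv.shape[:2],bool); m[250:280,245:305]=True
m&=(hsv[...,1]<90)
rr,cc=np.nonzero(m); k=(rr<268)&(cc>255)&(cc<292); print(list(zip(cc[k],rr[k])))
for z in(.025,.035,.045): print(z,onz(s,(266,262),z)-[.607,-.0265,0])
for x in masks_of("side","nut"): print(x["extent"],x["score"],x["mask"].sum())
for x in masks_of("side","wheel"): print("w",x["extent"])
```

```text
[(np.int64(266), np.int64(261)), (np.int64(267), np.int64(261)), (np.int64(268), np.int64(261)), (np.int64(269), np.int64(261)), (np.int64(265), np.int64(262)), (np.int64(266), np.int64(262)), (np.int64(267), np.int64(262)), (np.int64(268), np.int64(262)), (np.int64(269), np.int64(262)), (np.int64(266), np.int64(263)), (np.int64(267), np.int64(263)), (np.int64(268), np.int64(263)), (np.int64(269), np.int64(263)), (np.int64(291), np.int64(264)), (np.int64(290), np.int64(265)), (np.int64(291), np.int64(265)), (np.int64(289), np.int64(266)), (np.int64(290), np.int64(266)), (np.int64(291), np.int64(266)), (np.int64(288), np.int64(267)), (np.int64(289), np.int64(267)), (np.int64(290), np.int64(267)), (np.int64(291), np.int64(267))]
0.025 [-0.01932331  0.00680823  0.025     ]
0.035 [-0.01049338 -0.00056286  0.035     ]
0.045 [-0.00166344 -0.00793395  0.045     ]
[206.7, 152.2, 319.2, 314.2] 0.51 7915
w [264.1, 327.1, 289.1, 354.2]
w [371.8, 229.3, 392.9, 247.7]
w [329.4, 289.3, 354.8, 312.4]
```

```bash
python3 -c "
from bench import *
print(close_job())"
```

```text
the job is handed in; nothing more can be done
None
```

I handed the job in at about 22 s: the cup is seated and released, the drum is port-down, and the truck, wheels and pivot cup were left alone. Chrome nuts show in the cup and none were seen outside it, but I couldn't count all four by camera.

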